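# Unpin the funnel arm from its carrier and hang it on the filling stand

### The job

Set up the filling stand for bottles. Pull the spring clip sideways out of the cross-drilled post on the white carrier board and lay it on the bench; then lift the freed funnel arm off the post and hang it on the slotted upright: both hook tabs into the top two slots, pressed flat against the upright, then down until it is fully seated. Leave the other things on the bench where they stand.

Things in the scene. Friction and masses are not known exactly. Their poses are not given: they have to be found in the camera images.
- clip_bow (a point): Centre of the spring clip's round bow: a level loop, 41 mm outside, of wire dipped in black rubber (9 mm thick). Grip it here from above, fingers on its two sides across y. x: along the straight leg away from the post, the way to pull; y: towards the wavy leg; z: up. As found 54 mm from the post's axis, 47 mm above the bench, nothing above it.
- clip: The spring clip (R-clip), 6 mm steel wire, 108 mm long; its origin lies in the post as found, axes as clip_bow. Its straight leg goes through the post's hole and ends 86 mm behind the bow's centre (y = -6 mm there); its sprung wavy leg hugs the post. About 10 N of pull forces it over the post in the first 20 mm; it is wholly out after 60 mm.
- post_hole (a point): Centre of the 8 mm cross hole in the steel post (20 mm thick, top 22 mm above this point) on the carrier, a white plastic board 185 x 100 x 12 mm, fixed to the bench. Axes: x along the stowed arm to its hook tabs, y along the hole to the clip's bow. Under the clip the arm's ring lies round the post; the bar also rests in an 18 mm wide fork at x = +102 mm. Bench on the bow's side, towards the stand, is free.
- bar_mid (a point): Middle of the funnel arm's bar, half-way up: its grip place and about its centre of mass. x: along the bar to the back plate and hook tabs; z: up. The bar is 14 mm wide (y), 28 mm tall (z -14 to +14 mm), free to grip at x = -30 to +25 mm. To leave the post and fork the arm must rise 45 mm straight up, the clip being out.
- funnel_arm: The aluminium funnel arm, 0.24 kg, 163 mm long; origin 14 mm below bar_mid, same axes. Ring 46 mm outside, 25 mm bore, at x = -62. Back plate 36 wide, 86 tall, rear face at x = +66 mm, from which two hook tabs, 7 mm wide, stick out 12 mm: necks 10 tall, undersides at z = 16 and 66 mm, each with a lip hanging 12 mm lower, 6 mm behind the plate.
- seat (a point): Point fixed to the stand: where bar_mid must end, same axes, when the arm is fully seated in the top two slots. x points into the upright's front face (at x = +66 mm), z up. The lips pass the slots only with the arm 12 to 18 mm above this height (15 is the middle); it goes in until its plate touches the face, then drops 15 mm. Side play 2.5 mm either way.
- stand: The filling stand: steel foot plate 175 x 100 x 10 mm and slotted upright, fixed to the bench; origin on the bench 189 mm below seat, same axes. The upright is 50 mm wide, 298 mm high, of 4 mm sheet; one column of four slots, 12 mm wide, 28 mm tall, with bottoms 91, 141, 191 and 241 mm above the bench. Seated, the tabs' necks rest on the slot bottoms.
- funnel_mid (a point): A steel funnel standing mouth down, 95 mm wide, 86 mm high (point: half-way up); leave it.
- bottle_a_mid (a point): An amber lotion bottle, 58 mm wide, 143 mm high (point: half-way up); leave it.
- bottle_b_mid (a point): Another amber lotion bottle, 58 mm wide, 143 mm high (point: half-way up); leave it.
- tamper_mid (a point): A jar tamper with beech grip, 42 mm wide, 83 mm high (point: half-way up); leave it.
- salve_mid (a point): A salve jar, 43 mm wide, 44 mm high (point: half-way up); leave it.
- lid_mid (a point): A gold jar lid, 59 mm wide, 14 mm high (point: half-way up); leave it.

How it is judged (in metres and radians):
On the way, in this order (a step that is already met when the one before it is completed fails the run):
1. the spring clip is wholly out of the post, the arm still stowed (horizontal distance between clip_bow and post_hole above 0.105 m and horizontal distance between bar_mid and post_hole below 0.075 m), for 0.2 s.
2. the arm is lifted off the post (z of bar_mid in the frame of post_hole above 0.035 m), for 0.2 s.
At the end, for the whole second after the job is handed in: The arm hangs on the stand in the top two slots: bar_mid within 6 mm (5 mm in height) of the seat, level and square to the upright within 0.1 rad, at rest; the clip lies at rest flat on the bench (its bow's centre below 12 mm) (x of bar_mid in the frame of seat between -0.006 and 0.006 m and y of bar_mid in the frame of seat between -0.006 and 0.006 m and z of bar_mid in the frame of seat between -0.006 and 0.005 m and angle between the x axis of bar_mid and the x axis of seat, either way round below 0.1 rad and angle between bar_mid's own z axis and vertical below 0.1 rad and height (world z) of clip_bow below 0.012 m and linear speed of each of clip, funnel_arm below 0.03 m/s); the robot touches nothing.
It fails at once if another thing on the bench (funnel, bottle, tamper, salve jar, lid) is knocked over or shifted by more than 20 mm (distance of any of funnel_mid, bottle_a_mid, bottle_b_mid, tamper_mid, salve_mid, lid_mid from where it was at the start of the episode above 0.02 m).
It also fails if it takes over 67 s, if anything falls off the work surface, if the arm or the gripper's body presses on something with over 40 N, if the wrist force passes 120 N, or if a joint passes its speed limit or range.

### The arm

A 6-joint arm with a two-finger parallel gripper is mounted at the origin on a cart in front of the work surface, level with it; the furniture and walls round the work are solid. World frame = base frame: x ahead of the robot, y to its left, z up, the work surface at z = 0. Lengths are in m, angles in degrees, forces in N, time in s.
With the tool pointing down it reaches from about 0.35 to 0.875 m from the base axis. Payload 4.2 kg.
Tool frame: the origin (TCP) lies at the very end of the fingers, on their centre line; the grasp point (between the pads) lies 19 mm behind it; z points along the fingers, x is the direction in which the jaws open and shut, and the axes are right-handed (so a half turn about z gives the same grasp; the last joint's range is limited). The gripper opens to 87 mm and grips with 3 to 60 N. Pads are 19 mm wide; open, the fingers measure 117 mm over their backs; the gripper's body (75 mm by 190 mm) begins 51 mm behind the grasp point.
Start: joints at [-60.241, 22.042, 0.453, 0, -68.411, -14.817], TCP at [0.161, -0.604, 0.223] pointing down, gripper open.
Joint ranges: [-179.83, 179.83], [-69.29, 118.12], [-61.27, 80.66], [-181.25, 117.63], [-171.15, -9.14], [-177.46, 177.46]. Speed limits (degrees/s): [159.86, 159.86, 180, 180, 180, 180].

### API

Orientations are given as a 3x3 rotation matrix whose columns are the frame's x, y, z axes.
In Python, from station import sense, capture, finish_job gives the robot as it stands.
- The arm moves only by the shell command python3 -m crank 'ROWS' [OPENING]. ROWS is JSON, a list of rows, each a list of 4 numbers: the shift along the tool's x, y, z in m, then the turn about the tool's z in rad. A call has 1 to 5 rows; each row shifts and turns the commanded pose from where the row before left it, along the tool's axes as they then stand; what a row does not reach is not made up. A row lasts 1/12 s, in which the tool goes at most 41.7 mm and 7.16 degrees, less where a joint would pass 70% of its speed; a pose out of reach is approached as far as the arm can. A call with a gripper value outside its range is refused whole. OPENING is the finger opening in m, from 0 to 0.087, set as the call begins (- or left out, the last holds). The fingers move at their own pace and stop on an object; the grip force is fixed at half the most. Time passes only in rows, so rows that do not move let the fingers close. It gives the time, the measured TCP pose, the force and the opening at its end, in the units of the state.
- sense(): the state, without advancing time (a new reading comes with each control period).
- capture(name): name is "side" or "top" or "wrist"; returns a dict with "pixels" (384x512x3 uint8, red, green, blue), "depth" (384x512 float32, m along the optical axis (not along the pixel's ray), 0 where there is no reading), "fx", "fy", "cx", "cy" (pixels), "k1" (the pictures are not rectified: a ray, as slopes to the right and down, at radius r is drawn at 1 + k1 r^2 times it, then the intrinsics apply), "world_from_camera" (4x4, takes a point from camera to world coordinates); the wrist camera has in their place "hand_eye" (4x4, takes a point from camera to tool coordinates, whose origin is the TCP and whose axes are the tool frame's). Camera axes: x right, y down, z forward; pixel columns grow to the right and rows downward; lengths in m; the calibration is good to about 2 mm. A picture is of the moment at which its call begins: read the wrist's pose just before it.
- finish_job(): hands the job in, once; it reports no verdict.
The state is a dict: "time_s": time; "joints": joint angles; "joint_velocities": joint speeds; "effort": joint torques, N m; "tcp_pos": TCP position; "ee_rot": TCP orientation; "wrist_force": force on the tool from outside, world axes, zero at the start; "moment": the same for the moment, N m; "gripper_width": opening from 0.0 (shut) to 1.0 (fully open).
Only numpy, scipy, OpenCV 4.12 (cv2) and the standard library are available. Lean on these libraries where they do the work, as an engineer would, in place of code of your own. Each camera call takes 0.05 s, during which the arm holds its last target.

## Working session

There is one attempt and no reset: what is moved stays moved. The work goes in short steps, Python scripts to look and compute and a shell command to move; the robot and the scene stay as the last step left them, time stands still between calls to the robot, and variables do not carry over. Pictures are saved under pics/ and viewed, and the job is handed in when it is done.

```bash
ls; mkdir -p pics
python3 - <<'E'
from station import sense,capture
import cv2,numpy as np,pickle
s=sense();print(s)
for n in("side","top","wrist"):
    c=capture(n);cv2.imwrite(f"pics/{n}0.png",c["pixels"][:,:,::-1]);pickle.dump(c,open(f"{n}0.pkl","wb"))
    print(n,{k:(v if k not in("pixels","depth") else (v.min(),v.max())) for k,v in c.items()})
E
```

```text
pics
{'time_s': 0.0, 'joints': array([-6.02395128e+01,  2.20889831e+01,  3.78220975e-01, -2.93221097e-02,
       -6.84117429e+01, -1.48159919e+01]), 'joint_velocities': array([ 0.04232821, -0.01451648,  0.01833983,  0.02455482, -0.051024  ,
       -0.00685494]), 'effort': array([ 4.40097419e-04, -3.90666890e+01,  1.87408304e+01,  4.22004372e+00,
        1.09812029e-02, -2.02791034e-04]), 'tcp_pos': array([ 0.16102597, -0.60325726,  0.22146684]), 'ee_rot': array([[-2.57700061e-01,  9.66224745e-01, -6.48179898e-04],
       [ 9.66222484e-01,  2.57700861e-01,  2.09228330e-03],
       [ 2.18865241e-03, -8.71044583e-05, -9.99997601e-01]]), 'wrist_force': array([ 0.30717766, -0.62676378,  0.02035568]), 'moment': array([ 0.00996267,  0.03754927, -0.00779344]), 'gripper_width': 0.9994261464815487}
side {'pixels': (np.uint8(0), np.uint8(255)), 'depth': (np.float32(0.0), np.float32(3.84274)), 'fx': 479.30606387889105, 'fy': 479.30606387889105, 'cx': 249.33638520560285, 'cy': 191.59125606067215, 'k1': -0.19702272508405955, 'world_from_camera': array([[ 0.99550538, -0.0159509 ,  0.09335204,  0.36
[... 568 characters left out ...]
[ 0.01397393, -0.1858399 , -0.98248067,  1.64015528],
       [ 0.        ,  0.        ,  0.        ,  1.        ]])}
wrist {'pixels': (np.uint8(3), np.uint8(255)), 'depth': (np.float32(0.0), np.float32(1.389454)), 'fx': 331.39062909436865, 'fy': 331.39062909436865, 'cx': 252.46567158470637, 'cy': 191.13545003757596, 'k1': -0.012504882480981402, 'hand_eye': array([[ 9.99999694e-01,  6.79901825e-04, -3.87393124e-04,
         1.82076192e-04],
       [-5.61551432e-04,  9.68285816e-01,  2.49844479e-01,
        -6.83308770e-02],
       [ 5.44976984e-04, -2.49844185e-01,  9.68285901e-01,
        -1.62217294e-01],
       [ 0.00000000e+00,  0.00000000e+00,  0.00000000e+00,
         1.00000000e+00]])}
```

View pics/side0.png

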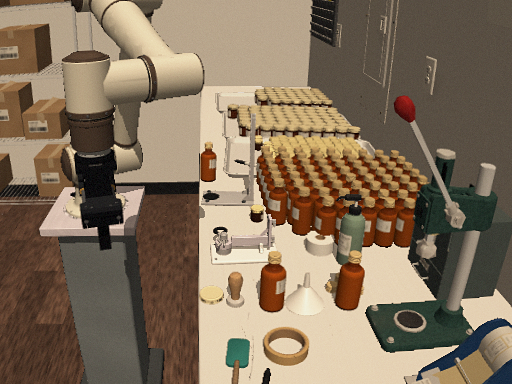

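View pics/top0.png

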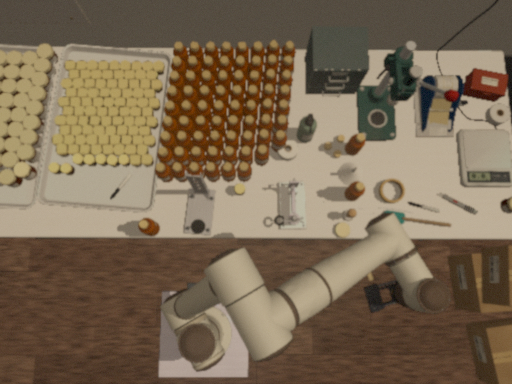

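View pics/wrist0.png

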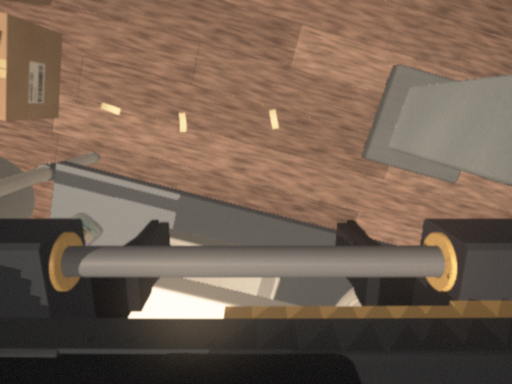

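```bash
cat > h.py <<'E'
import numpy as np,cv2,pickle
from station import sense,capture
def K(c): return np.array([[c["fx"],0,c["cx"]],[0,c["fy"],c["cy"]],[0,0,1]])
def und(c,uv):
    # picture = slope*(1+k1 r^2): opencv model
    return cv2.undistortPoints(np.array(uv,float).reshape(-1,1,2),K(c),np.array([c["k1"],0,0,0,0]),criteria=None if 0 else None)[:,0] if 0 else cv2.undistortPointsIter(np.array(uv,float).reshape(-1,1,2),K(c),np.array([c["k1"],0,0,0.]),np.eye(3),np.eye(3),(3,50,1e-9))[:,0]
def T(c): return c["world_from_camera"]
def plane(c,uv,z):
    p=und(c,uv);d=np.c_[p,np.ones(len(p))]@T(c)[:3,:3].T;o=T(c)[:3,3]
    return o+d*((z-o[2])/d[:,2])[:,None]
def deep(c,uv):
    p=und(c,uv);uv=np.array(uv,float).reshape(-1,2)
    z=np.array([c["depth"][int(round(v)),int(round(u))] for u,v in uv])
    return (np.c_[p,np.ones(len(p))]*z[:,None])@T(c)[:3,:3].T+T(c)[:3,3]
def proj(c,P):
    P=np.array(P,float).reshape(-1,3);M=np.linalg.inv(T(c))
    r,_=cv2.Rodrigues(M[:3,:3])
    return cv2.projectPoints(P,r,M[:3,3],K(c),np.array([c["k1"],0,0,0.]))[0][:,0]
def cap(n,tag):
    s=sense();c=capture(n)
    if n=="wrist":
        W=np.eye(4);W[:3,:3]=s["ee_rot"];W[:3,3]=s["tcp_pos"];c["world_from_camera"]=W@c["hand_eye"]
    pickle.dump(c,open(f"{tag}.pkl","wb"));cv2.imwrite(f"pics/{tag}.png",c["pixels"][:,:,::-1]);return c
def load(t): return pickle.load(open(f"{t}.pkl","rb"))
def zoom(c,x0,y0,x1,y1,f,name):
    im=cv2.resize(c["pixels"][y0:y1,x0:x1,::-1],None,fx=f,fy=f,interpolation=cv2.INTER_CUBIC);cv2.imwrite("pics/"+name,im)
E
python3 - <<'E'
from h import *
c=load("top0");zoom(c,130,160,390,250,3,"t0z.png")
c2=load("side0");zoom(c2,190,90,390,320,2.6,"s0z.png")
print(proj(c,[[.5,0,0],[.5,-.3,0]]))
E
```

```text
[[206.98456712 197.9274966 ]
 [284.73673993 198.47980998]]
```

View pics/t0z.png

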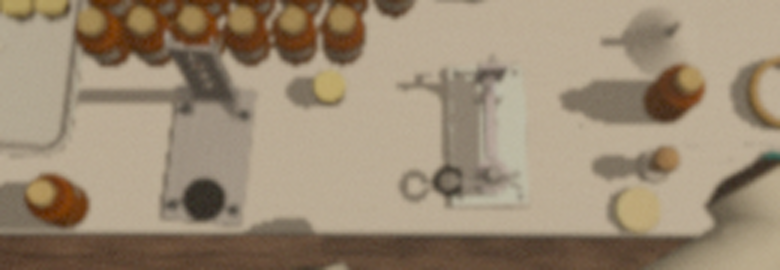

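View pics/s0z.png

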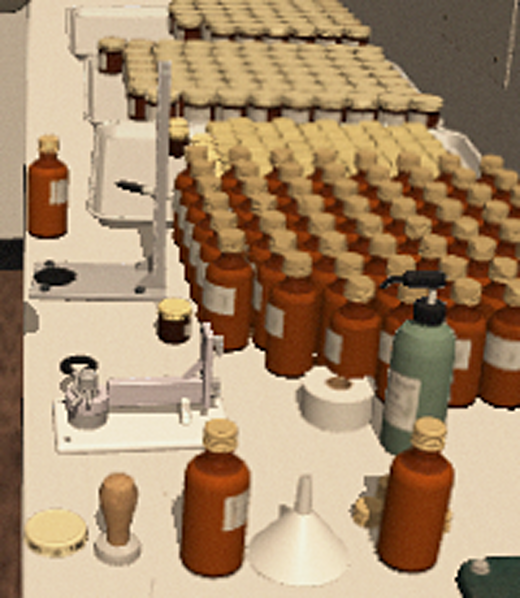

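Run:
```python
from h import *
c=load("top0")
f=lambda u,v:(130+u/3,160+v/3)
print("bow",plane(c,[f(448,180)],.047))
print("carrier corners",plane(c,[f(447,70),f(520,70),f(526,206),f(446,206)],.012))
print("foot corners",plane(c,[f(172,88),f(256,95),f(240,224),f(162,217)],.01))
print("upright top",plane(c,[f(168,45),f(217,48)],.298))
print("bottle",plane(c,[f(690,80)],.143),"tamper",plane(c,[f(666,158)],.083),"lid",plane(c,[f(638,208)],.014),"bottle2",plane(c,[f(42,192)],.143),'salve',plane(c,[f(330,87)],.044))
s=sense();print(s["ee_rot"].T@(np.array([.42,-.30,.30])-s["tcp_pos"]))
```

```text
bow [[ 0.41017544 -0.27512881  0.047     ]]
carrier corners [[ 0.5570856  -0.27731181  0.012     ]
 [ 0.55780605 -0.37137853  0.012     ]
 [ 0.3822884  -0.37601572  0.012     ]
 [ 0.38163912 -0.27495438  0.012     ]]
foot corners [[ 0.53120866  0.07522578  0.01      ]
 [ 0.52287805 -0.0323839   0.01      ]
 [ 0.3575809  -0.01582545  0.01      ]
 [ 0.36581948  0.08223845  0.01      ]]
upright top [[ 0.5202685   0.03971657  0.298     ]
 [ 0.51742646 -0.01224973  0.298     ]]
bottle [[ 0.51893731 -0.55549346  0.143     ]] tamper [[ 0.43429908 -0.5381424   0.083     ]] lid [[ 0.38047602 -0.51715357  0.014     ]] bottle2 [[0.38094562 0.20193008 0.143     ]] salve [[ 0.52720605 -0.12767041  0.044     ]]
[ 0.22656183  0.32838109 -0.07793233]
```

```bash
python3 -m crank '[[0.018,0.026,-0.014,0],[0.02,0.03,-0.014,0],[0.02,0.03,-0.014,0],[0.02,0.03,-0.014,0],[0.02,0.03,-0.01,0]]' 0.087; python3 -m crank '[[0.02,0.03,-0.006,0],[0.02,0.03,-0.006,0],[0.02,0.03,0,0],[0.02,0.03,0,0],[0.02,0.03,0,0]]';python3 -m crank '[[0.01,0.02,0,-0.12],[0.01,0.02,0,-0.12],[0,0,0,-0.12],[0,0,0,-0.12],[0,0,0,-0.12]]';python3 -m crank '[[0,0,0,-0.12],[0,0,0,-0.12],[0,0,0,-0.12],[0,0,0,-0.12],[0,0,0,-0.12]]';python3 -m crank '[[0,0,0,-0.11],[0,0,0,0],[0,0,0,0]]'
python3 - <<'E'
from h import *
s=sense();print(s)
c=cap("wrist","w1");print(proj(c,[[.41,-.275,.047]]))
E
```

```text
time_s: 0.57
tcp_pos: [0.2778, -0.4704, 0.2896]
ee_rot: [[-0.257, 0.966, 0.001], [0.966, 0.257, -0.001], [-0.001, 0.0, -1.0]]
wrist_force: [1.3, 0.0, 0.7]
gripper_width: 1.004
time_s: 0.98
tcp_pos: [0.3968, -0.3345, 0.3006]
ee_rot: [[-0.258, 0.966, 0.0], [0.966, 0.258, 0.0], [0.0, 0.0, -1.0]]
wrist_force: [-0.1, -0.9, -0.3]
gripper_width: 0.998
time_s: 1.4
tcp_pos: [0.4279, -0.304, 0.3002]
ee_rot: [[-0.763, 0.646, -0.001], [0.646, 0.763, 0.0], [0.001, -0.0, -1.0]]
wrist_force: [0.8, 0.4, -0.0]
gripper_width: 0.997
time_s: 1.82
tcp_pos: [0.4275, -0.3045, 0.3002]
ee_rot: [[-0.995, 0.104, -0.001], [0.104, 0.995, 0.0], [0.001, 0.0, -1.0]]
wrist_force: [0.2, -0.2, -0.1]
gripper_width: 1.0
time_s: 2.07
tcp_pos: [0.4276, -0.3046, 0.3003]
ee_rot: [[-1.0, 0.003, -0.0], [0.003, 1.0, 0.0], [0.0, 0.0, -1.0]]
wrist_force: [-0.4, 1.2, 0.2]
gripper_width: 0.997
{'time_s': 2.0667, 'joints': array([-1.77464570e+01,  9.50485012e+00, -5.74725099e+00, -1.16626042e-02,
       -7.47794339e+01,  1.75852330e+01]), 'joint_velocities': array([ 0.00357453,  0.0268512 ,  0.14851755,  0.07137127, -0.00931757,
       -0.30230574]), 'effort': array([ 1.21999063e-02, -2.84386110e+01,  1.95142919e+01,  4.36201528e+00,
        5.93088241e-02,  8.94115772e-02]), 'tcp_pos': array([ 0.42756401, -0.30455603,  0.30029002]), 'ee_rot': array([[-9.99995781e-01,  2.86746087e-03, -4.64327690e-04],
       [ 2.86729624e-03,  9.99995826e-01,  3.54824803e-04],
       [ 4.65343199e-04,  3.53491941e-04, -9.99999829e-01]]), 'wrist_force': array([-0.35196918,  1.15717296,  0.21261303]), 'moment': array([0.01463591, 0.10650237, 0.01765136]), 'gripper_width': 0.9974273205569048}
[[265.81833818 183.89739955]]
```

View pics/w1.png

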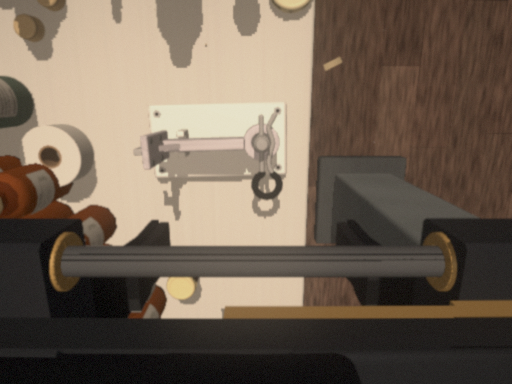

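Run:
```python
from h import *
c=load("w1");zoom(c,130,95,310,210,4.4,"w1z.png")
```

```text
(no output)
```

View pics/w1z.png

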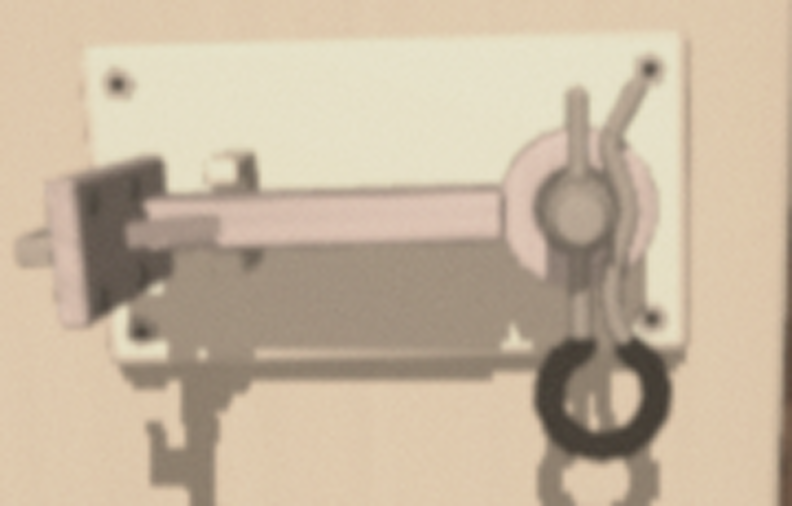

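Run:
```python
from h import *
c=load("w1");f=lambda *a:[(130+u/4.4,95+v/4.4) for u,v in a]
np.set_printoptions(precision=4,suppress=True)
print("board",plane(c,f((83,46),(682,36),(686,362),(113,362)),.012))
print("bow",plane(c,f((602,397)),.047))
print("post",plane(c,f((578,205)),.069))
print("leg",plane(c,f((577,95),(581,325)),.047))
print("depths ring,bar,legend,boardtop",deep(c,f((530,170),(400,218),(540,200),(330,120),(645,397),(578,205))))
print("bar edges near/far",plane(c,f((500,187),(500,240),(230,193),(230,246)),.05))
c=load("top0")
print(c["depth"][215:225,275:283].min())
```

```text
board [[ 0.5636 -0.3734  0.012 ]
 [ 0.3842 -0.3758  0.012 ]
 [ 0.3807 -0.2762  0.012 ]
 [ 0.5617 -0.2766  0.012 ]]
bow [[ 0.4087 -0.2732  0.047 ]]
post [[ 0.4166 -0.3315  0.069 ]]
leg [[ 0.4164 -0.3597  0.047 ]
 [ 0.415  -0.2947  0.047 ]]
depths ring,bar,legend,boardtop [[ 0.4295 -0.3389  0.0452]
 [ 0.4655 -0.3268  0.0572]
 [ 0.4267 -0.3289  0.0301]
 [ 0.4903 -0.3514  0.0121]
 [ 0.3963 -0.274   0.0502]
 [ 0.4166 -0.3318  0.0719]]
bar edges near/far [[ 0.438  -0.3346  0.05  ]
 [ 0.4381 -0.3197  0.05  ]
 [ 0.5138 -0.3331  0.05  ]
 [ 0.5146 -0.3182  0.05  ]]
1.591312
```

```bash
python3 -m crank '[[0.018,0.032,0,-0.024],[0,0,0.04,0],[0,0,0.04,0],[0,0,0.04,0],[0,0,0.04,0]]' 0.087; python3 -m crank '[[0,0,0.03,0],[0,0,0,0],[0,0,0,0]]'
python3 - <<'E'
from h import *
np.set_printoptions(precision=4,suppress=True)
s=sense();print(s["tcp_pos"],s["ee_rot"])
c=cap("wrist","w2");print(proj(c,[[.409,-.273,.047]]))
E
```

```text
time_s: 2.53
tcp_pos: [0.4097, -0.2725, 0.1397]
ee_rot: [[-1.0, -0.022, 0.002], [-0.022, 1.0, -0.001], [-0.002, -0.001, -1.0]]
wrist_force: [1.2, -0.2, -1.1]
gripper_width: 1.002
time_s: 2.78
tcp_pos: [0.4092, -0.2727, 0.11]
ee_rot: [[-1.0, -0.023, -0.003], [-0.023, 1.0, 0.0], [0.003, 0.0, -1.0]]
wrist_force: [0.4, 0.8, 0.8]
gripper_width: 0.998
[ 0.4092 -0.2727  0.11  ] [[-0.9997 -0.0232 -0.0033]
 [-0.0232  0.9997  0.0003]
 [ 0.0033  0.0004 -1.    ]]
[[251.8847 204.2752]]
```

View pics/w2.png

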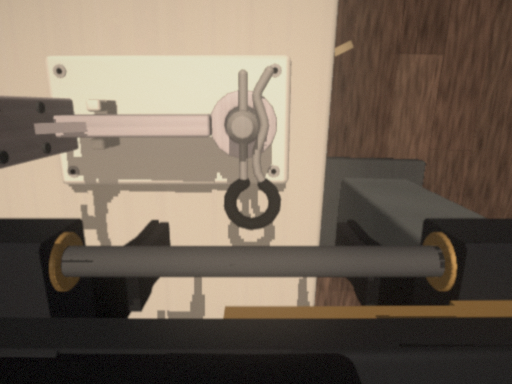

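```bash
python3 -m crank '[[0,0,0.036,0],[0,0,0.024,0],[0,0,0.012,0],[0,0,0,0]]'; python3 -m crank '[[0,0,0,0],[0,0,0,0],[0,0,0,0],[0,0,0,0],[0,0,0,0]]' 0.0; python3 -m crank '[[0,0,0,0],[0,0,0,0],[0,0,0,0]]'
```

```text
time_s: 3.17
tcp_pos: [0.4101, -0.2728, 0.0386]
ee_rot: [[-1.0, -0.023, -0.0], [-0.023, 1.0, 0.0], [0.0, 0.0, -1.0]]
wrist_force: [-0.5, -0.6, 0.4]
gripper_width: 0.998
time_s: 3.58
tcp_pos: [0.4104, -0.2729, 0.0396]
ee_rot: [[-1.0, -0.024, 0.002], [-0.024, 1.0, -0.001], [-0.002, -0.001, -1.0]]
wrist_force: [0.2, 0.1, -0.1]
gripper_width: 0.705
time_s: 3.83
tcp_pos: [0.4097, -0.2727, 0.0387]
ee_rot: [[-1.0, -0.024, 0.0], [-0.024, 1.0, -0.0], [-0.0, -0.0, -1.0]]
wrist_force: [-0.2, 0.4, 0.1]
gripper_width: 0.476
```

```bash
python3 -m crank '[[0,0,0,0],[0,0,0,0],[0,0.004,0,0],[0,0.005,0,0],[0,0.005,0,0]]'; python3 -m crank '[[0,0.005,0,0],[0,0.005,0,0],[0,0.005,0,0],[0,0.005,0,0],[0,0.005,0,0]]'
```

```text
time_s: 4.25
tcp_pos: [0.4083, -0.2583, 0.0382]
ee_rot: [[-1.0, -0.023, -0.002], [-0.023, 1.0, 0.0], [0.002, 0.0, -1.0]]
wrist_force: [-2.1, -3.7, -0.7]
gripper_width: 0.445
time_s: 4.67
tcp_pos: [0.4094, -0.233, 0.0387]
ee_rot: [[-1.0, -0.025, 0.001], [-0.025, 1.0, -0.0], [-0.001, -0.0, -1.0]]
wrist_force: [-0.4, -0.2, -1.2]
gripper_width: 0.451
```

Run:
```python
from h import *
c=cap("wrist","w3");c=cap("side","s3");zoom(c,190,180,310,290,5,"s3z.png")
```

```text
(no output)
```

View pics/w3.png

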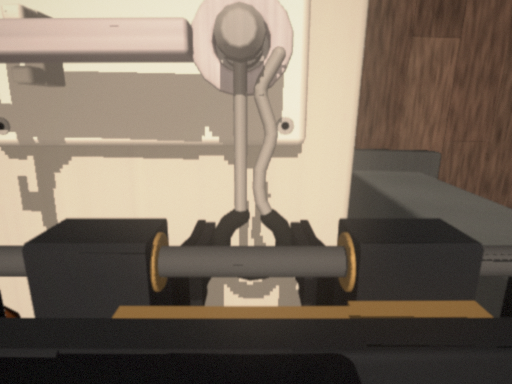

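```bash
python3 -m crank '[[0,0.01,0,0],[0,0.01,0,0],[0,0.01,0,0],[0,0.01,0,0],[0,0.01,0,0]]'; python3 -m crank '[[0,0.015,0,0],[0,0.015,0,0],[0,0.005,0,0],[0,0,0,0],[0,0,0,0]]'
python3 - <<'E'
from h import *
c=cap("wrist","w4");c=cap("side","s4");zoom(c,190,160,310,290,4.5,"s4z.png")
E
```

```text
time_s: 5.18
tcp_pos: [0.4075, -0.1826, 0.0386]
ee_rot: [[-1.0, -0.024, 0.0], [-0.024, 1.0, 0.0], [-0.0, 0.0, -1.0]]
wrist_force: [-0.7, 0.0, -1.4]
gripper_width: 0.445
time_s: 5.6
tcp_pos: [0.4069, -0.1483, 0.0387]
ee_rot: [[-1.0, -0.025, 0.0], [-0.025, 1.0, -0.0], [-0.0, -0.0, -1.0]]
wrist_force: [0.6, -0.3, -0.1]
gripper_width: 0.446
```

View pics/w4.png

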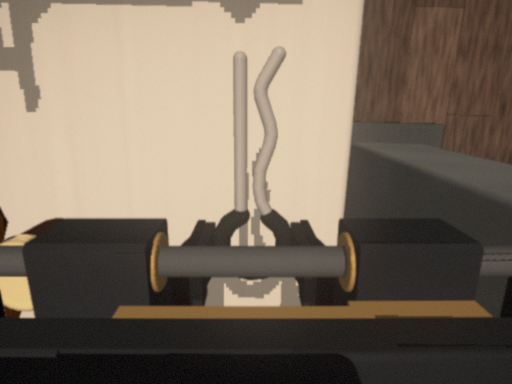

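View pics/s4z.png

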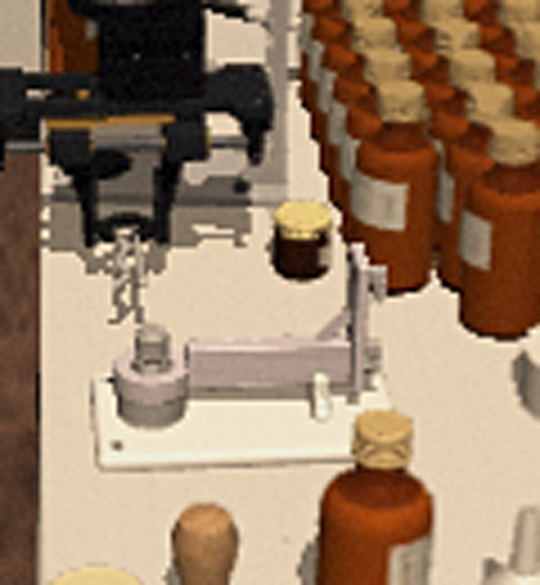

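```bash
python3 -m crank '[[0,0,0.015,0],[0,0,0.012,0],[0,0,0.006,0],[0,0,0.002,0],[0,0,0,0]]'; python3 -m crank '[[0,0,0,0],[0,0,0,0],[0,0,0,0],[0,0,0,0],[0,0,0,0]]' 0.06; python3 -m crank '[[0,0,-0.01,0],[0,0,-0.02,0],[0,0,-0.035,0],[0,0,-0.04,0],[0,0,-0.04,0]]';python3 -m crank '[[0,0,-0.04,0],[0,0,-0.04,0],[0,0,0,0],[0,0,0,0]]'
python3 - <<'E'
from h import *
c=cap("wrist","w5")
E
```

```text
time_s: 6.12
tcp_pos: [0.4065, -0.1491, 0.0032]
ee_rot: [[-1.0, -0.023, -0.001], [-0.023, 1.0, -0.0], [0.001, -0.0, -1.0]]
wrist_force: [0.9, -0.1, -0.7]
gripper_width: 0.447
time_s: 6.53
tcp_pos: [0.407, -0.1487, 0.0039]
ee_rot: [[-1.0, -0.024, 0.001], [-0.024, 1.0, -0.0], [-0.001, -0.0, -1.0]]
wrist_force: [-0.8, -0.3, -0.1]
gripper_width: 0.669
time_s: 6.95
tcp_pos: [0.4059, -0.1487, 0.1501]
ee_rot: [[-1.0, -0.024, -0.001], [-0.024, 1.0, -0.0], [0.001, -0.0, -1.0]]
wrist_force: [1.3, 0.0, -0.8]
gripper_width: 0.691
time_s: 7.28
tcp_pos: [0.4079, -0.1486, 0.2311]
ee_rot: [[-1.0, -0.024, 0.007], [-0.024, 1.0, 0.0], [-0.007, 0.0, -1.0]]
wrist_force: [0.4, 0.7, 0.6]
gripper_width: 0.688
```

View pics/w5.png

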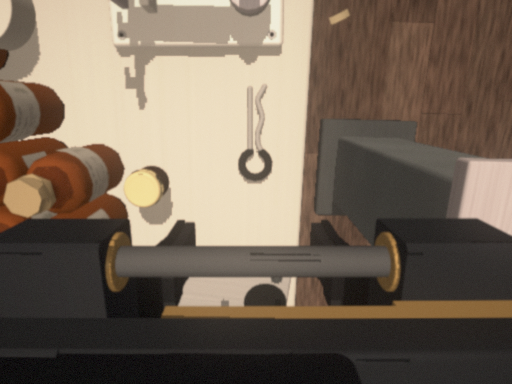

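```bash
python3 -m crank '[[-0.014,-0.036,-0.006,0],[-0.014,-0.036,-0.006,0],[-0.014,-0.036,-0.006,0],[-0.014,-0.036,-0.006,0],[-0.014,-0.036,0,0]]' 0.06;python3 -m crank '[[0,0,0,0.12],[0,0,0,0.12],[0,0,0,0.12],[0,0,0,0.12],[0,0,0,0.12]]';python3 -m crank '[[0,0,0,0.12],[0,0,0,0.12],[0,0,0,0.12],[0,0,0,0.12],[0,0,0,0.12]]';python3 -m crank '[[0,0,0,0.12],[0,0,0,0.12],[0,0,0,0.12],[0,0,0,0.014],[0,0,0,0]]'
python3 - <<'E'
from h import *
c=cap("wrist","w6")
E
```

```text
time_s: 7.75
tcp_pos: [0.4812, -0.3287, 0.2514]
ee_rot: [[-1.0, -0.024, -0.002], [-0.024, 1.0, 0.001], [0.002, 0.001, -1.0]]
wrist_force: [0.7, -0.3, 1.5]
gripper_width: 0.688
time_s: 8.17
tcp_pos: [0.48, -0.3267, 0.2496]
ee_rot: [[-0.835, 0.55, -0.005], [0.55, 0.835, 0.002], [0.005, -0.001, -1.0]]
wrist_force: [-0.3, -1.2, 0.3]
gripper_width: 0.692
time_s: 8.58
tcp_pos: [0.4801, -0.3265, 0.2498]
ee_rot: [[-0.379, 0.925, -0.005], [0.925, 0.379, 0.002], [0.004, -0.004, -1.0]]
wrist_force: [0.2, -0.2, 0.7]
gripper_width: 0.691
time_s: 9.0
tcp_pos: [0.4804, -0.3266, 0.2506]
ee_rot: [[-0.023, 1.0, -0.003], [1.0, 0.023, 0.001], [0.002, -0.003, -1.0]]
wrist_force: [-0.2, -0.2, 0.3]
gripper_width: 0.69
```

View pics/w6.png

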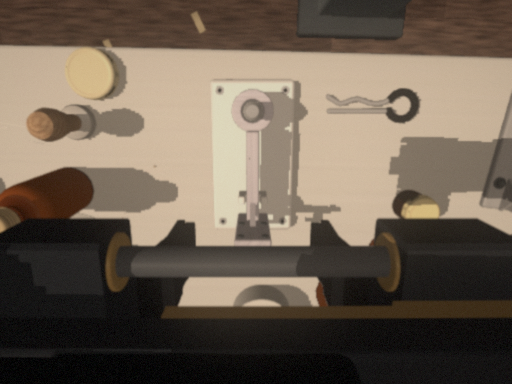

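Run:
```python
from h import *
c=load("w6");zoom(c,200,70,310,250,3.3*1,"w6z.png")
```

```text
(no output)
```

View pics/w6z.png

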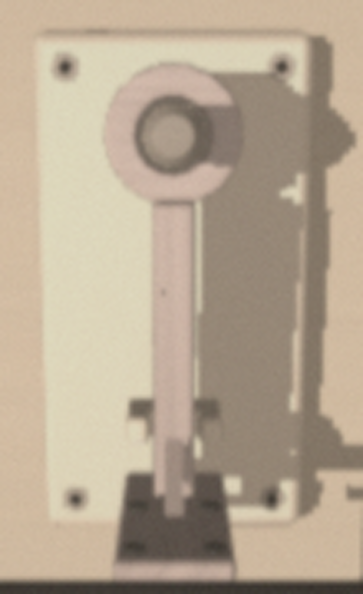

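Run:
```python
from h import *
np.set_printoptions(precision=4,suppress=True)
c=load("w6");f=lambda *a:[(200+u/3.3,70+v/3.3) for u,v in a]
print("post",plane(c,f((172,134)),.069))
print("ring",plane(c,f((103,132),(242,132),(172,62)),.045))
print("bar",plane(c,f((153,220),(194,220),(153,400),(194,400)),.057))
print("deep",deep(c,f((173,300),(173,240),(172,134),(120,140),(173,572))))
print("plate top edge",plane(c,f((113,563),(235,563),(113,580)),.1))
print("tcp",sense()["tcp_pos"])
```

```text
post [[ 0.4163 -0.3283  0.069 ]]
ring [[ 0.4164 -0.3508  0.045 ]
 [ 0.4153 -0.3054  0.045 ]
 [ 0.3939 -0.3288  0.045 ]]
bar [[ 0.4435 -0.3338  0.057 ]
 [ 0.4432 -0.3205  0.057 ]
 [ 0.5034 -0.3326  0.057 ]
 [ 0.5031 -0.3188  0.057 ]]
deep [[ 0.4691 -0.3267  0.0591]
 [ 0.4496 -0.3272  0.0584]
 [ 0.4163 -0.3283  0.0708]
 [ 0.4188 -0.3452  0.0454]
 [ 0.5401 -0.3251  0.1159]]
plate top edge [[ 0.5444 -0.3434  0.1   ]
 [ 0.5435 -0.3059  0.1   ]
 [ 0.55   -0.3433  0.1   ]]
tcp [ 0.4806 -0.3267  0.251 ]
```

```bash
python3 -m crank '[[0.02,0,-0.036,0],[0.02,0.01,-0.036,0],[0.03,0.01,-0.025,0],[0.036,0.01,-0.015,0],[0.036,0.01,0,0]]';python3 -m crank '[[0.04,0.01,0,0],[0.04,0.01,0,0],[0.04,0.008,0,0],[0.04,0,0,0],[0.04,0,0,0]]';python3 -m crank '[[0.013,0,0,0],[0,0,0,0],[0,0,0,0],[0,0,0,0]]'
python3 - <<'E'
from h import *
c=cap("wrist","w7");zoom(c,100,0,400,230,2.6,"w7z.png")
E
```

```text
time_s: 9.47
tcp_pos: [0.5193, -0.184, 0.3679]
ee_rot: [[-0.022, 1.0, 0.007], [1.0, 0.022, -0.002], [-0.002, 0.007, -1.0]]
wrist_force: [0.8, -0.0, 0.6]
gripper_width: 0.691
time_s: 9.88
tcp_pos: [0.5415, 0.0181, 0.3631]
ee_rot: [[-0.023, 1.0, -0.001], [1.0, 0.023, -0.0], [-0.0, -0.001, -1.0]]
wrist_force: [1.2, 0.3, -0.6]
gripper_width: 0.69
time_s: 10.22
tcp_pos: [0.5414, 0.0282, 0.3637]
ee_rot: [[-0.021, 1.0, -0.001], [1.0, 0.021, -0.0], [-0.0, -0.001, -1.0]]
wrist_force: [0.1, 0.5, -0.4]
gripper_width: 0.687
```

View pics/w7z.png

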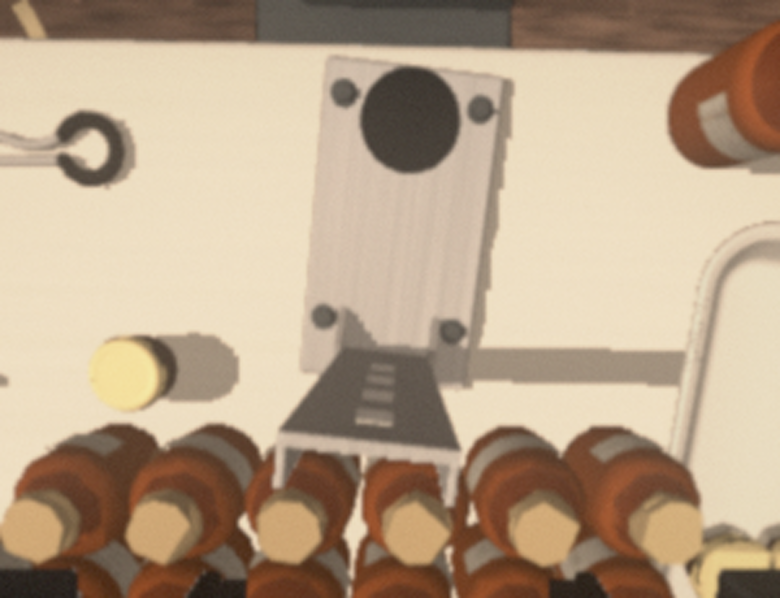

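Run:
```python
from h import *
np.set_printoptions(precision=4,suppress=True)
c=load("w7");f=lambda *a:[(100+u/2.6,0+v/2.6) for u,v in a]
t=plane(c,f((282,432),(457,449)),.298);b=plane(c,f((344,347),(431,353)),.010)
ft=plane(c,f((330,58),(508,78),(468,384),(302,370)),.010)
print("top",t,t.mean(0),"yaw",np.degrees(np.arctan2(*(-(t[0]-t[1]))[[0,1]])), np.linalg.norm(t[0]-t[1]))
print("base",b,b.mean(0))
print("foot",ft,ft.mean(0))
for a,bb in((0,3),(1,2)):
    d=ft[bb]-ft[a];print("foot side yaw",np.degrees(np.arctan2(d[1],d[0])),np.linalg.norm(d))
# slot bottoms / tops: centre of slot edges
for (p,z) in (((375,424),.241),((376,408),.269),((378,400),.191),((379,390),.219),((379,385),.141),):
    print("slot",plane(c,f(p),z))
print(deep(c,f((370,445),(371,440),(300,435))))
print("salve",plane(c,f((128,372)),.044),"bow",plane(c,f((90,148)),.005))
```

```text
top [[ 0.5145 -0.0031  0.298 ]
 [ 0.5182  0.044   0.298 ]] [0.5163 0.0205 0.298 ] yaw 4.397746916477637 0.04722922935863845
base [[ 0.515  -0.0037  0.01  ]
 [ 0.5174  0.048   0.01  ]] [0.5162 0.0221 0.01  ]
foot [[ 0.3583 -0.0124  0.01  ]
 [ 0.3663  0.0857  0.01  ]
 [ 0.5353  0.0707  0.01  ]
 [ 0.5291 -0.0286  0.01  ]] [0.4473 0.0288 0.01  ]
foot side yaw -5.414195793398699 0.1715578873301983
foot side yaw -5.080113748580787 0.16965664550399356
slot [[0.5215 0.0206 0.241 ]]
slot [[0.5119 0.0214 0.269 ]]
slot [[0.5205 0.0205 0.191 ]]
slot [[0.513  0.0213 0.219 ]]
slot [[0.5208 0.0198 0.141 ]]
[[0.5176 0.0206 0.2979]
 [0.5168 0.0207 0.295 ]
 [0.5151 0.0018 0.2986]]
salve [[ 0.5286 -0.1221  0.044 ]] bow [[ 0.4067 -0.1489  0.005 ]]
```

```bash
python3 -m crank '[[-0.038,-0.008,0,0],[-0.038,-0.008,0,0],[-0.038,-0.008,0,0],[-0.038,-0.008,0,0],[-0.038,-0.008,0.01,0]]';python3 -m crank '[[-0.035,-0.008,0.02,0],[-0.035,-0.008,0.02,0],[-0.035,-0.008,0.02,0],[-0.033,-0.007,0.02,0],[-0.025,0,0.03,0]]';python3 -m crank '[[0,0,0.04,0],[0,0,0.04,0],[0,0,0.03,0],[0,0,0,0],[0,0,0,0]]'
python3 - <<'E'
from h import *
np.set_printoptions(precision=4,suppress=True)
s=sense();print(s["tcp_pos"],s["ee_rot"])
c=cap("wrist","w8");print(proj(c,[[.4784,-.3265,.058],[.4164,-.328,.069]]))
E
```

```text
time_s: 10.68
tcp_pos: [0.5051, -0.1651, 0.356]
ee_rot: [[-0.02, 1.0, 0.005], [1.0, 0.02, -0.001], [-0.001, 0.005, -1.0]]
wrist_force: [0.1, -0.2, -0.1]
gripper_width: 0.692
time_s: 11.1
tcp_pos: [0.4764, -0.3298, 0.2453]
ee_rot: [[-0.017, 1.0, 0.004], [1.0, 0.017, -0.003], [-0.003, 0.004, -1.0]]
wrist_force: [0.7, 1.2, 0.5]
gripper_width: 0.685
time_s: 11.52
tcp_pos: [0.4765, -0.3266, 0.1331]
ee_rot: [[-0.02, 1.0, -0.003], [1.0, 0.02, 0.0], [0.0, -0.003, -1.0]]
wrist_force: [1.1, -1.0, 0.5]
gripper_width: 0.693
[ 0.4765 -0.3266  0.1331] [[-0.0195  0.9998 -0.0035]
 [ 0.9998  0.0195  0.0003]
 [ 0.0004 -0.0034 -1.    ]]
[[252.4539 203.1076]
 [252.0726 118.6844]]
```

View pics/w8.png

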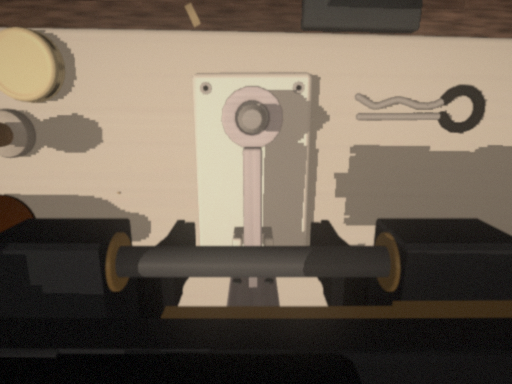

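```bash
python3 -m crank '[[0,0.002,0.035,0],[0,0,0.035,0],[0,0,0.025,0],[0,0,0.013,0],[0,0,0,0]]';python3 -m crank '[[0,0,0,0],[0,0,0,0],[0,0,0,0],[0,0,0,0],[0,0,0,0]]' 0;python3 -m crank '[[0,0,0,0],[0,0,0,0],[0,0,0,0],[0,0,0,0],[0,0,0,0]]'
```

```text
time_s: 11.98
tcp_pos: [0.4799, -0.3256, 0.0257]
ee_rot: [[-0.021, 1.0, -0.001], [1.0, 0.021, 0.0], [0.0, -0.001, -1.0]]
wrist_force: [-0.5, 0.2, -0.1]
gripper_width: 0.691
time_s: 12.4
tcp_pos: [0.4806, -0.3256, 0.0273]
ee_rot: [[-0.021, 1.0, 0.002], [1.0, 0.021, -0.001], [-0.001, 0.002, -1.0]]
wrist_force: [0.3, 0.5, -0.9]
gripper_width: 0.394
time_s: 12.82
tcp_pos: [0.4799, -0.3255, 0.0261]
ee_rot: [[-0.021, 1.0, 0.0], [1.0, 0.021, -0.0], [-0.0, 0.0, -1.0]]
wrist_force: [-0.3, -0.9, 1.2]
gripper_width: 0.158
```

```bash
python3 -m crank '[[0,0,-0.006,0],[0,0,-0.01,0],[0,0,-0.01,0],[0,0,-0.01,0],[0,0,-0.01,0]]';python3 -m crank '[[0,0,-0.012,0],[0,0,-0.015,0],[0,0,-0.02,0],[0,0,-0.02,0],[0,0,-0.02,0]]';python3 -m crank '[[0,0,-0.02,0],[0,0,-0.02,0],[0,0,-0.02,0],[0,0,0,0],[0,0,0,0]]'
python3 - <<'E'
from h import *
np.set_printoptions(precision=4,suppress=True)
s=sense();print(s["tcp_pos"],s["wrist_force"],s["moment"])
cap("side","s9");c=cap("wrist","w9")
E
```

```text
time_s: 13.23
tcp_pos: [0.4799, -0.3253, 0.0733]
ee_rot: [[-0.021, 1.0, 0.001], [1.0, 0.021, -0.0], [-0.0, 0.001, -1.0]]
wrist_force: [-0.6, -0.4, -2.9]
gripper_width: 0.16
time_s: 13.65
tcp_pos: [0.4796, -0.3252, 0.1608]
ee_rot: [[-0.021, 1.0, 0.0], [1.0, 0.021, 0.0], [-0.0, 0.0, -1.0]]
wrist_force: [0.6, 0.0, -2.7]
gripper_width: 0.16
time_s: 14.07
tcp_pos: [0.4801, -0.3253, 0.2206]
ee_rot: [[-0.021, 1.0, 0.003], [1.0, 0.021, -0.001], [-0.001, 0.003, -1.0]]
wrist_force: [-0.8, -0.6, -2.1]
gripper_width: 0.162
[ 0.4801 -0.3253  0.2206] [-0.7994 -0.6235 -2.1102] [0.0344 0.0659 0.0492]
```

View pics/w9.png

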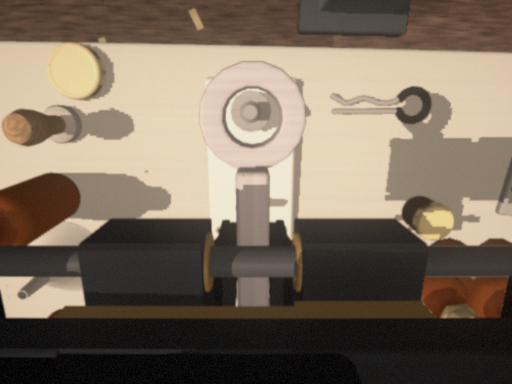

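View pics/s9.png

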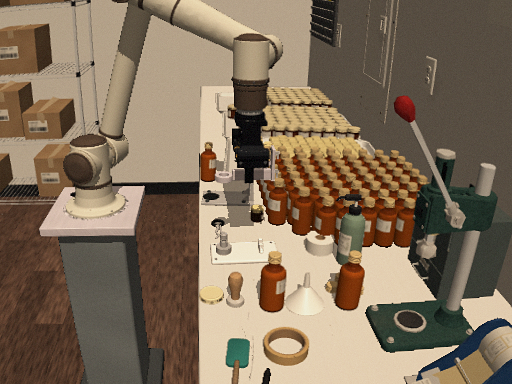

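Run:
```python
from h import *
np.set_printoptions(precision=4,suppress=True)
c=load("w9");s=sense();R=s["ee_rot"];p=s["tcp_pos"]
zoom(c,180,50,320,250,2.9,"w9z.png")
hsv=cv2.cvtColor(c["pixels"],cv2.COLOR_RGB2HSV)
# ring pixels: depth in window near ring plane
D=c["depth"];v,u=np.mgrid[55:180:1,190:316:1];uv=np.c_[u.ravel(),v.ravel()]
P=deep(c,uv);k=(P[:,2]>.21)&(P[:,2]<.27)
Q=(P[k]-p)@R   # tool frame
r=Q[Q[:,1]<-.035]
print(len(r),r.min(0),r.max(0),np.median(r,0))
A=np.c_[r[:,:2],np.ones(len(r))];print("plane",np.linalg.lstsq(A,r[:,2],rcond=None)[0])
```

```text
7230 [-0.023  -0.0858 -0.0344] [ 0.0224 -0.0389 -0.0054] [-0.0003 -0.0631 -0.0207]
plane [ 0.0006 -0.0642 -0.0248]
```

View pics/w9z.png

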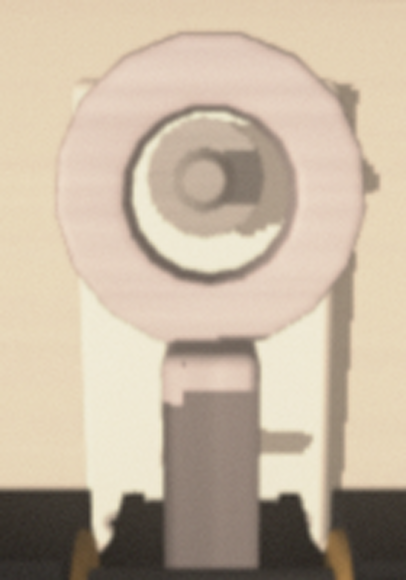

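Run:
```python
from h import *
np.set_printoptions(precision=4,suppress=True)
s=sense();R=s["ee_rot"];p=s["tcp_pos"]
c=load("w9")
def st(c,u0,u1,v0,v1):
    v,u=np.mgrid[v0:v1,u0:u1];return deep(c,np.c_[u.ravel(),v.ravel()])
q=(st(c,244,262,188,214)-p)@R;print("bar top tool",np.median(q,0))
q=(st(c,205,220,105,125)-p)@R;print("ring top tool",np.median(q,0), np.median((st(c,285,300,105,125)-p)@R,0))
# stowed, same camera: w8, w6
for n in("w6","w8"):
    c=load(n)
    print(n,"bar",np.median(st(c,249,256,165,190),0) if n=="w8" else np.median(st(c,249,256,140,170),0))
    b=(st(c,215,225,180,200) if n=="w6" else st(c,203,218,160,190));print("board",np.median(b,0))
```

```text
bar top tool [ 0.     -0.0305 -0.0329]
ring top tool [-0.017  -0.0644 -0.0208] [ 0.0164 -0.0644 -0.0208]
w6 bar [ 0.4618 -0.3273  0.0582]
board [ 0.5136 -0.3666  0.0121]
w8 bar [ 0.4585 -0.3272  0.0582]
board [ 0.4665 -0.3637  0.0122]
```

```bash
python3 -m crank '[[0,0,0,0.108],[0.02,-0.02,0,0],[0.033,-0.021,0,0],[0.035,-0.021,0.005,0],[0.035,-0.021,0.01,0]]';python3 -m crank '[[0.035,-0.021,0.01,0],[0.035,0,0.01,0],[0.035,0,0,0],[0.035,0,0,0],[0.035,0,0,0]]';python3 -m crank '[[0.03,0,0,0],[0.02,0,0,0],[0,0,0,0],[0,0,0,0],[0,0,0,0]]'
python3 - <<'E'
from h import *
np.set_printoptions(precision=4,suppress=True)
s=sense();print(s["tcp_pos"],s["ee_rot"],s["wrist_force"])
c=cap("side","s10");zoom(c,190,80,310,220,4.2,"s10z.png");c=cap("top","t10");zoom(c,150,150,270,240,6,"t10z.png");cap("wrist","w10")
E
```

```text
time_s: 14.58
tcp_pos: [0.4068, -0.1949, 0.2031]
ee_rot: [[0.089, 0.996, -0.001], [0.996, -0.089, 0.0], [0.0, -0.001, -1.0]]
wrist_force: [0.9, 1.9, -1.5]
gripper_width: 0.156
time_s: 15.0
tcp_pos: [0.4011, -0.0187, 0.1831]
ee_rot: [[0.087, 0.996, -0.002], [0.996, -0.087, -0.001], [-0.001, -0.002, -1.0]]
wrist_force: [-0.0, -0.4, -2.0]
gripper_width: 0.158
time_s: 15.42
tcp_pos: [0.406, 0.0293, 0.1832]
ee_rot: [[0.087, 0.996, -0.002], [0.996, -0.087, -0.001], [-0.001, -0.002, -1.0]]
wrist_force: [0.4, -0.3, -1.3]
gripper_width: 0.159
[0.406  0.0293 0.1832] [[ 0.087   0.9962 -0.0024]
 [ 0.9962 -0.087  -0.001 ]
 [-0.0012 -0.0023 -1.    ]] [ 0.4388 -0.3172 -1.3146]
```

View pics/s10z.png

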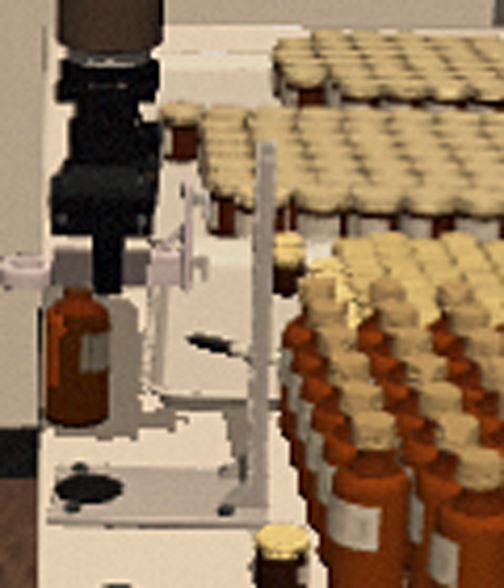

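View pics/t10z.png

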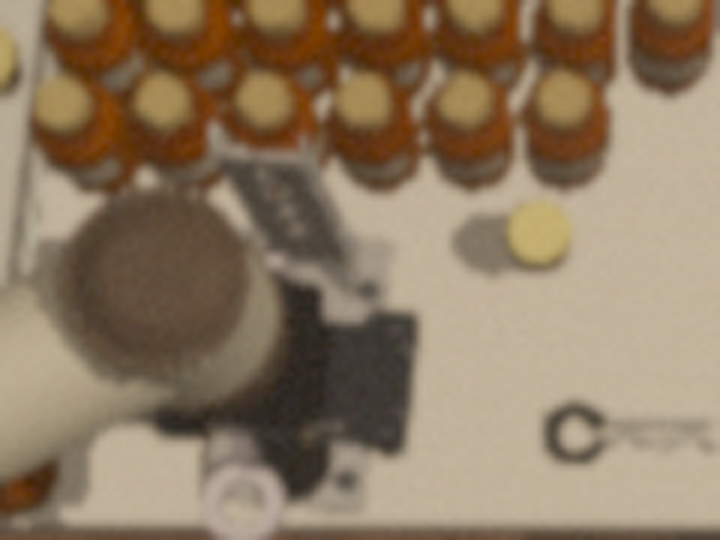

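View pics/w10.png

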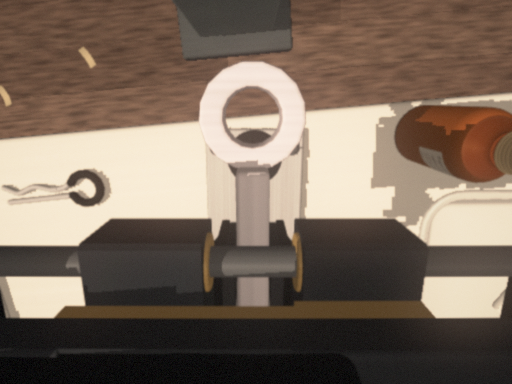

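Run:
```python
from h import *
np.set_printoptions(precision=4,suppress=True)
c=load("s10");zoom(c,215,110,265,160,12,"s10y.png")
c=load("w10");zoom(c,180,100,330,225,4.5,"w10z.png")
```

```text
(no output)
```

View pics/s10y.png

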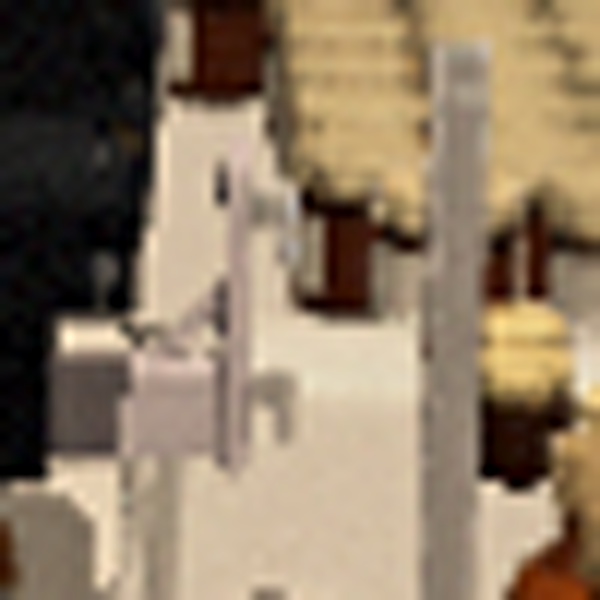

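View pics/w10z.png

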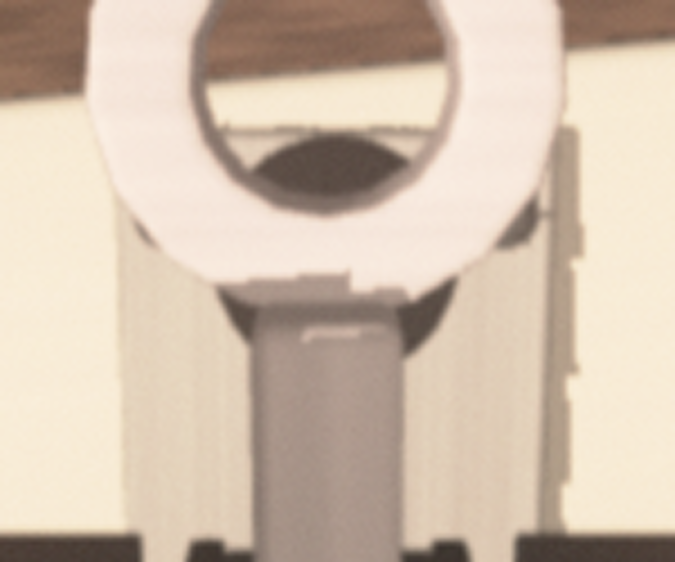

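Run:
```python
from h import *
np.set_printoptions(precision=4,suppress=True)
c=load("w10");R=T(c)[:3,:3];f=lambda *a:[(180+u/4.5,100+v/4.5) for u,v in a]
s=sense();Rt=s["ee_rot"];p=s["tcp_pos"]
P=plane(c,f((119,260),(126,500),(547,260),(539,500),(230,129),(440,128)),.010);print(P);Q=(P-p)@Rt;print(Q)
B=plane(c,f((252,450),(402,450)),p[2]+.0325);print(((B-p)@Rt))
# side: vertical plane ray-cast y=const
c=load("s10");f=lambda *a:[(215+u/12,110+v/12) for u,v in a]
def vpl(uv,y):
    q=und(c,uv);d=np.c_[q,np.ones(len(q))]@T(c)[:3,:3].T;o=T(c)[:3,3];return o+d*((y-o[1])/d[:,1])[:,None]
print("upright near top edge L/R y=-.004",vpl(f((435,45),(490,45)),-.004))
yl=p[1]-.005
print("plate near top/bot",vpl(f((240,150),(235,462)),yl-.018))
print("neck under top/bottom, lip bottoms",vpl(f((265,228),(262,412),(285,262),(283,442)),yl-.0035))
print("bar top/bot corner",vpl(f((165,362),(165,455)),yl-.007), p)
```

```text
[[ 0.3852 -0.0166  0.01  ]
 [ 0.442  -0.0219  0.01  ]
 [ 0.3937  0.0801  0.01  ]
 [ 0.4505  0.0753  0.01  ]
 [ 0.3583  0.0115  0.01  ]
 [ 0.3621  0.058   0.01  ]]
[[-0.0471 -0.017   0.1738]
 [-0.0473  0.0401  0.1737]
 [ 0.05   -0.0171  0.1737]
 [ 0.0503  0.04    0.1737]
 [-0.0214 -0.0463  0.1738]
 [ 0.0252 -0.0465  0.1738]]
[[-0.0067 -0.0313 -0.0325]
 [ 0.0069 -0.0313 -0.0325]]
upright near top edge L/R y=-.004 [[ 0.5172 -0.004   0.3085]
 [ 0.5317 -0.004   0.3085]]
plate near top/bot [[0.4674 0.0059 0.2773]
 [0.4672 0.0059 0.1901]]
neck under top/bottom, lip bottoms [[0.4754 0.0204 0.2513]
 [0.4753 0.0204 0.1993]
 [0.4809 0.0204 0.2417]
 [0.4812 0.0204 0.1907]]
bar top/bot corner [[0.4487 0.0169 0.2149]
 [0.449  0.0169 0.1884]] [0.4064 0.0289 0.1837]
```

```bash
python3 -m crank '[[0.0012,0.008,-0.002,0],[0,0.01,0,0],[0,0.01,0,0],[0,0,0,0],[0,0,0,0]]'
python3 - <<'E'
from h import *
np.set_printoptions(precision=4,suppress=True)
s=sense();print(s["tcp_pos"],s["wrist_force"])
c=cap("side","s11");zoom(c,215,110,265,160,12,"s11y.png")
c=cap("top","t11");zoom(c,170,160,230,210,12,"t11y.png")
E
```

```text
time_s: 15.98
tcp_pos: [0.4355, 0.0283, 0.1858]
ee_rot: [[0.088, 0.996, -0.001], [0.996, -0.088, -0.0], [-0.0, -0.001, -1.0]]
wrist_force: [-0.3, -0.3, -3.1]
gripper_width: 0.155
[0.4355 0.0283 0.1858] [-0.3443 -0.293  -3.0542]
```

View pics/s11y.png

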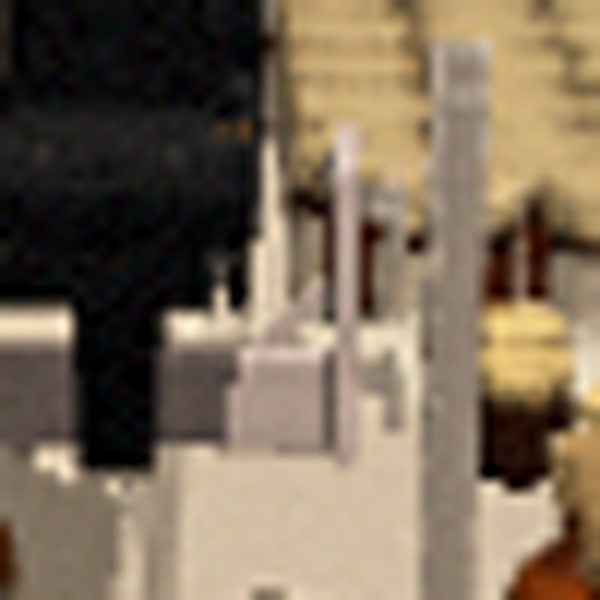

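View pics/t11y.png

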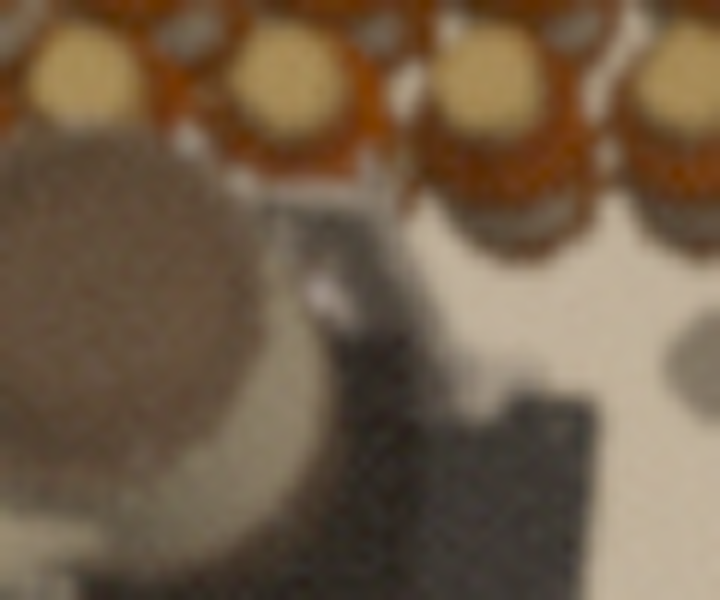

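```bash
python3 -m crank '[[0,0.004,0,0],[0,0.003,0,0],[0,0,0,0]]'; python3 -m crank '[[0,0.003,0,0],[0,0,0,0],[0,0,0,0]]'
```

```text
time_s: 16.33
tcp_pos: [0.4424, 0.028, 0.1863]
ee_rot: [[0.087, 0.996, 0.001], [0.996, -0.087, 0.0], [0.0, 0.001, -1.0]]
wrist_force: [0.4, -0.4, -2.5]
gripper_width: 0.157
time_s: 16.58
tcp_pos: [0.4449, 0.0277, 0.1861]
ee_rot: [[0.087, 0.996, -0.0], [0.996, -0.087, 0.0], [0.0, -0.0, -1.0]]
wrist_force: [0.1, -0.9, -1.0]
gripper_width: 0.158
```

```bash
python3 -m crank '[[0,0.003,0,0],[0,0,0,0],[0,0,0,0]]'; python3 -m crank '[[0,0.002,0,0],[0,0,0,0],[0,0,0,0]]';python3 -m crank '[[0,0.002,0,0],[0,0,0,0],[0,0,0,0]]'
```

```text
time_s: 16.83
tcp_pos: [0.4479, 0.0274, 0.1861]
ee_rot: [[0.087, 0.996, -0.0], [0.996, -0.087, 0.0], [0.0, -0.0, -1.0]]
wrist_force: [-0.8, -0.0, -1.6]
gripper_width: 0.155
time_s: 17.08
tcp_pos: [0.4498, 0.0272, 0.1861]
ee_rot: [[0.087, 0.996, -0.0], [0.996, -0.087, -0.0], [-0.0, -0.0, -1.0]]
wrist_force: [0.1, 1.3, -2.7]
gripper_width: 0.156
time_s: 17.33
tcp_pos: [0.4518, 0.0271, 0.1861]
ee_rot: [[0.087, 0.996, -0.0], [0.996, -0.087, -0.0], [-0.0, -0.0, -1.0]]
wrist_force: [0.2, -0.7, -1.5]
gripper_width: 0.159
```

```bash
python3 -m crank '[[0,0.001,0,0],[0,0,0,0],[0,0,0,0]]'; python3 -m crank '[[0,0.001,0,0],[0,0,0,0],[0,0,0,0]]'
python3 - <<'E'
from h import *
c=cap("side","s12");zoom(c,215,110,265,160,12,"s12y.png")
c=cap("wrist","w12")
E
```

```text
time_s: 17.58
tcp_pos: [0.4521, 0.0269, 0.1859]
ee_rot: [[0.087, 0.996, -0.002], [0.996, -0.087, -0.0], [-0.0, -0.002, -1.0]]
wrist_force: [-2.5, 0.3, -1.5]
gripper_width: 0.157
time_s: 17.83
tcp_pos: [0.4521, 0.0267, 0.1857]
ee_rot: [[0.087, 0.996, -0.004], [0.996, -0.087, -0.0], [-0.001, -0.004, -1.0]]
wrist_force: [-5.6, 2.5, 0.3]
gripper_width: 0.156
```

View pics/s12y.png

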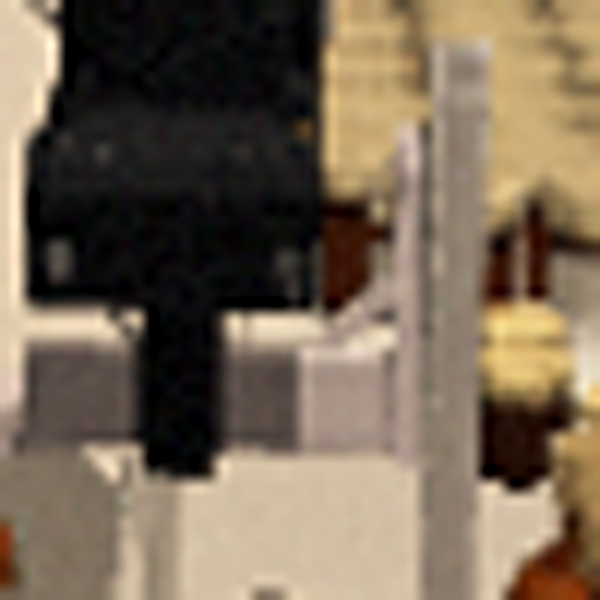

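```bash
python3 -m crank '[[0,-0.0008,0.003,0],[0,0,0.003,0],[0,0,0.002,0],[0,0,0,0],[0,0,0,0]]'; python3 -m crank '[[0,0,0.002,0],[0,0,0.002,0],[0,0,0,0],[0,0,0,0]]'
```

```text
time_s: 18.35
tcp_pos: [0.4521, 0.0267, 0.1774]
ee_rot: [[0.088, 0.996, -0.002], [0.996, -0.088, -0.0], [-0.001, -0.002, -1.0]]
wrist_force: [-4.4, 0.7, -2.8]
gripper_width: 0.157
time_s: 18.68
tcp_pos: [0.4522, 0.0267, 0.1737]
ee_rot: [[0.087, 0.996, -0.002], [0.996, -0.087, -0.0], [-0.001, -0.002, -1.0]]
wrist_force: [-4.6, 1.1, -1.1]
gripper_width: 0.16
```

```bash
python3 -m crank '[[0,0,0.002,0],[0,0,0,0],[0,0,0,0]]'; python3 -m crank '[[0,0,0.001,0],[0,0,0,0],[0,0,0,0]]';python3 -m crank '[[0,0,0.001,0],[0,0,0,0],[0,0,0,0]]'
```

```text
time_s: 18.93
tcp_pos: [0.4522, 0.0267, 0.1718]
ee_rot: [[0.087, 0.996, -0.002], [0.996, -0.087, -0.0], [-0.001, -0.002, -1.0]]
wrist_force: [-4.8, 0.6, -0.4]
gripper_width: 0.16
time_s: 19.18
tcp_pos: [0.4522, 0.0267, 0.1709]
ee_rot: [[0.087, 0.996, -0.002], [0.996, -0.087, -0.0], [-0.001, -0.002, -1.0]]
wrist_force: [-5.9, 0.9, 0.5]
gripper_width: 0.16
time_s: 19.43
tcp_pos: [0.4522, 0.0268, 0.1703]
ee_rot: [[0.087, 0.996, -0.002], [0.996, -0.087, -0.0], [-0.0, -0.002, -1.0]]
wrist_force: [-7.3, 1.6, 1.6]
gripper_width: 0.16
```

```bash
python3 -m crank '[[0,0,0.001,0],[0,0,0,0],[0,0,0,0]]'; python3 -m crank '[[0,0,0.001,0],[0,0,0,0],[0,0,0,0]]'
python3 - <<'E'
from h import *
c=cap("side","s13");zoom(c,215,110,265,160,12,"s13y.png")
c=cap("wrist","w13")
E
```

```text
time_s: 19.68
tcp_pos: [0.4522, 0.0268, 0.1694]
ee_rot: [[0.087, 0.996, -0.002], [0.996, -0.087, -0.0], [-0.0, -0.001, -1.0]]
wrist_force: [-7.1, 1.7, 2.2]
gripper_width: 0.16
time_s: 19.93
tcp_pos: [0.4523, 0.0268, 0.1687]
ee_rot: [[0.087, 0.996, -0.001], [0.996, -0.087, -0.0], [-0.001, -0.001, -1.0]]
wrist_force: [-7.8, 1.4, 4.5]
gripper_width: 0.159
```

View pics/s13y.png

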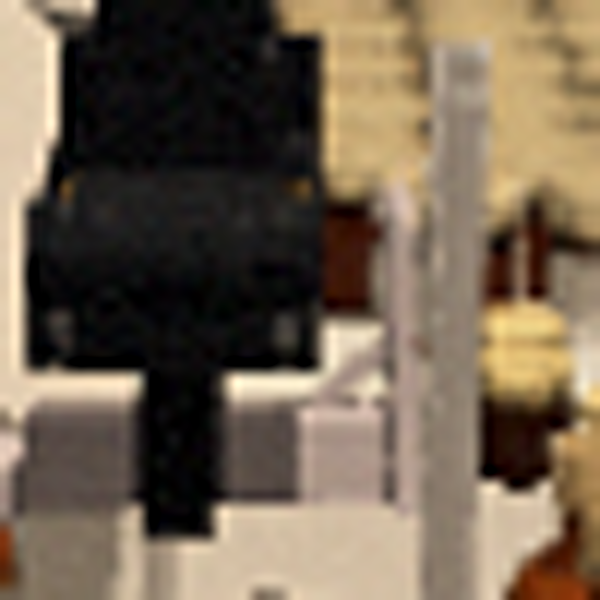

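```bash
python3 -m crank '[[0,0,0.001,0],[0,0,0,0],[0,0,0,0]]'; python3 -m crank '[[0,0,0.001,0],[0,0,0,0],[0,0,0,0]]'; python3 -m crank '[[0,0,0.001,0],[0,0,0,0],[0,0,0,0]]'
python3 - <<'E'
from h import *
np.set_printoptions(precision=4,suppress=True)
s=sense();R=s["ee_rot"];p=s["tcp_pos"]
c=cap("wrist","w14");print(p,s["wrist_force"],s["moment"])
def st(c,u0,u1,v0,v1):
    v,u=np.mgrid[v0:v1,u0:u1];return deep(c,np.c_[u.ravel(),v.ravel()])
for r in((244,262,188,214),(205,220,105,125),(285,300,105,125)):
    P=st(c,*r);print(np.median(P,0),np.median((P-p)@R,0))
E
```

```text
time_s: 20.28
tcp_pos: [0.4523, 0.0268, 0.1686]
ee_rot: [[0.087, 0.996, -0.001], [0.996, -0.087, -0.001], [-0.001, -0.001, -1.0]]
wrist_force: [-9.4, 2.2, 9.6]
gripper_width: 0.16
time_s: 20.53
tcp_pos: [0.4523, 0.0268, 0.1684]
ee_rot: [[0.086, 0.996, -0.001], [0.996, -0.086, -0.001], [-0.001, -0.001, -1.0]]
wrist_force: [-12.2, 2.4, 14.7]
gripper_width: 0.159
time_s: 20.78
tcp_pos: [0.4524, 0.0268, 0.1683]
ee_rot: [[0.086, 0.996, -0.0], [0.996, -0.086, -0.001], [-0.001, -0.0, -1.0]]
wrist_force: [-14.5, 3.5, 20.4]
gripper_width: 0.157
[0.4524 0.0268 0.1683] [-14.4646   3.5412  20.3594] [ 0.8078  4.0447 -0.0676]
[0.422  0.0294 0.1993] [ 0.0001 -0.0305 -0.031 ]
[0.3865 0.0152 0.1859] [-0.0173 -0.0647 -0.0176]
[0.3894 0.049  0.1859] [ 0.0168 -0.0647 -0.0177]
```

View pics/w14.png

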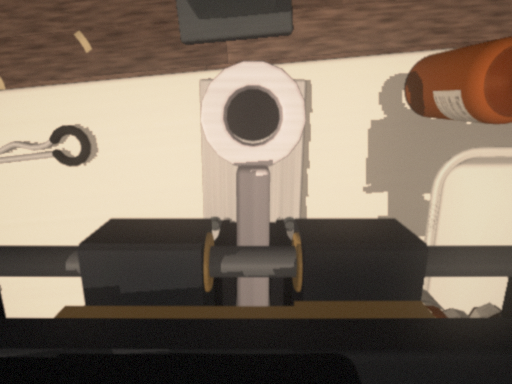

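```bash
python3 -m crank '[[0,0,-0.001,0],[0,0,-0.001,0],[0,0,-0.0005,0],[0,0,0,0],[0,0,0,0]]';python3 -m crank '[[0,0,0,0],[0,0,0,0],[0,0,0,0],[0,0,0,0],[0,0,0,0]]' 0.06
python3 - <<'E'
from h import *
c=cap("side","s15");zoom(c,200,100,270,160,10,"s15y.png")
c=cap("wrist","w15")
E
```

```text
time_s: 21.25
tcp_pos: [0.4523, 0.0268, 0.1686]
ee_rot: [[0.087, 0.996, -0.001], [0.996, -0.087, -0.0], [-0.001, -0.001, -1.0]]
wrist_force: [-8.0, 1.5, 6.3]
gripper_width: 0.157
time_s: 21.67
tcp_pos: [0.4537, 0.027, 0.1678]
ee_rot: [[0.087, 0.996, 0.001], [0.996, -0.087, 0.0], [0.0, 0.001, -1.0]]
wrist_force: [-0.3, -0.7, 0.8]
gripper_width: 0.454
```

View pics/s15y.png

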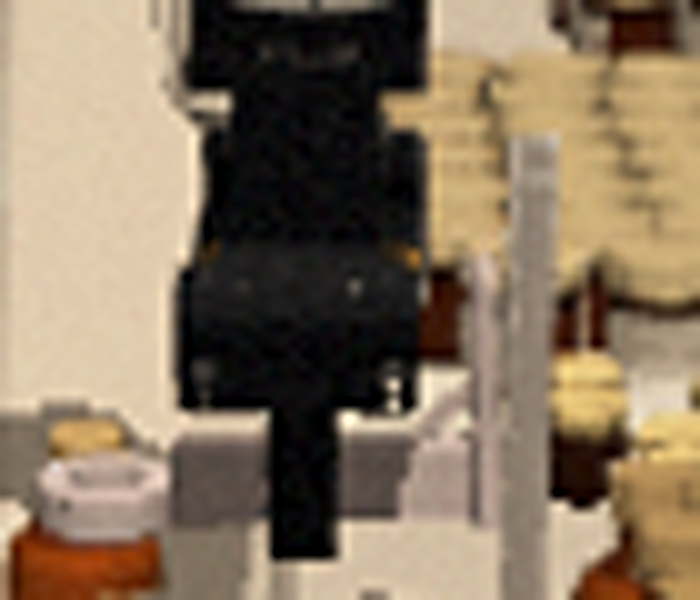

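View pics/w15.png

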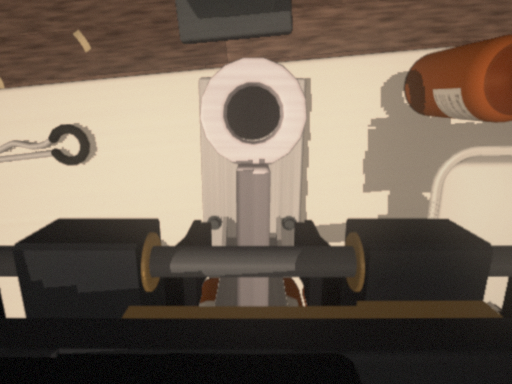

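```bash
python3 -m crank '[[0,0,-0.005,0],[0,0,-0.015,0],[0,0,-0.03,0],[0,0,-0.04,0],[0,0,-0.04,0]]';python3 -m crank '[[0,-0.01,-0.04,0],[0,0,-0.02,0],[0,0,0,0],[0,0,0,0],[0,0,0,0]]'
python3 - <<'E'
from h import *
np.set_printoptions(precision=4,suppress=True)
print(sense()["tcp_pos"],sense()["wrist_force"])
c=cap("side","s16");zoom(c,200,100,270,160,10,"s16y.png")
c=cap("wrist","w16")
E
```

```text
time_s: 22.18
tcp_pos: [0.4524, 0.0266, 0.2991]
ee_rot: [[0.087, 0.996, -0.001], [0.996, -0.087, -0.001], [-0.001, -0.001, -1.0]]
wrist_force: [1.1, -0.2, -0.3]
gripper_width: 0.688
time_s: 22.6
tcp_pos: [0.4425, 0.0278, 0.3568]
ee_rot: [[0.087, 0.996, -0.002], [0.996, -0.087, -0.0], [-0.0, -0.002, -1.0]]
wrist_force: [-0.7, -0.5, -0.2]
gripper_width: 0.688
[0.4425 0.0278 0.3568] [-0.7275 -0.4633 -0.2352]
```

View pics/s16y.png

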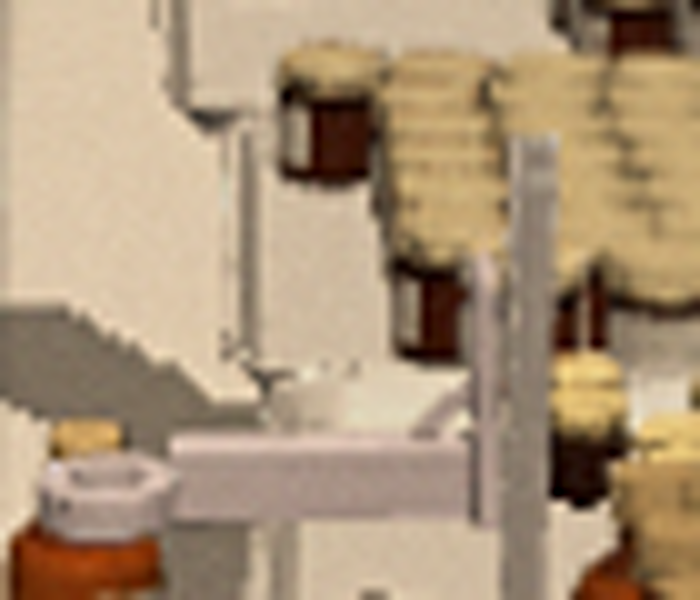

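View pics/w16.png

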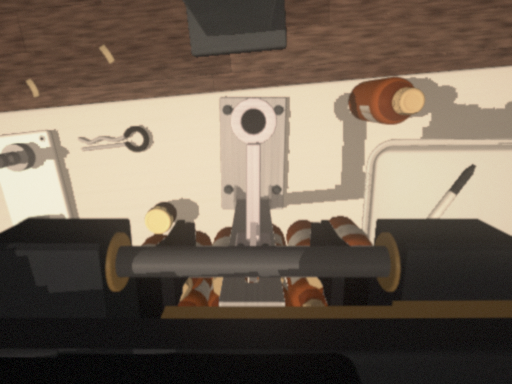

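```bash
python3 -m crank '[[0,0.03,-0.01,0],[0,0.035,0,0],[0,0.025,0,0],[0,0,0,0],[0,0,0,0]]'
python3 - <<'E'
from h import *
np.set_printoptions(precision=4,suppress=True)
c=cap("wrist","w17");zoom(c,190,60,330,225,4.2,"w17z.png");print(sense()["tcp_pos"])
E
```

```text
time_s: 23.12
tcp_pos: [0.5331, 0.0198, 0.3649]
ee_rot: [[0.088, 0.996, -0.005], [0.996, -0.088, -0.002], [-0.002, -0.005, -1.0]]
wrist_force: [-1.1, 0.4, -0.7]
gripper_width: 0.689
[0.5324 0.0198 0.3658]
```

View pics/w17z.png

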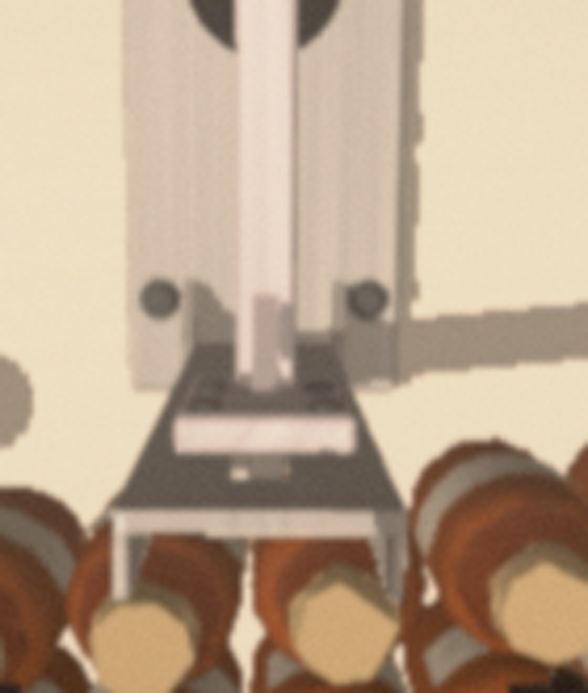

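Run:
```python
from h import *
np.set_printoptions(precision=4,suppress=True)
c=load("w17");f=lambda *a:[(190+u/4.2,60+v/4.2) for u,v in a]
for z in (.261,): 
    P=plane(c,f((175,455),(355,452),(175,415)),z);print("plate rear",P)
U=plane(c,f((110,510),(405,510)),.298);print("upright front",U,U.mean(0))
def st(u0,u1,v0,v1):
    a=f((u0,v0),(u1,v1));v,u=np.mgrid[int(a[0][1]):int(a[1][1])+1,int(a[0][0]):int(a[1][0])+1];return np.median(deep(c,np.c_[u.ravel(),v.ravel()]),0)
print("plate top depth",st(185,345,425,445)," bar top",st(245,290,120,150),st(245,290,230,260))
c=load("w16");
v,u=np.mgrid[115:130,234:239];print("ring",np.median(deep(c,np.c_[u.ravel(),v.ravel()]),0));v,u=np.mgrid[150:160,249:257];print("bar",np.median(deep(c,np.c_[u.ravel(),v.ravel()]),0))
v,u=np.mgrid[200:212,249:257];print("bar",np.median(deep(c,np.c_[u.ravel(),v.ravel()]),0))
```

```text
plate rear [[0.5123 0.0043 0.261 ]
 [0.5148 0.0392 0.261 ]
 [0.5045 0.0051 0.261 ]]
upright front [[ 0.5143 -0.0045  0.298 ]
 [ 0.5186  0.0451  0.298 ]] [0.5164 0.0203 0.298 ]
plate top depth [0.5095 0.0221 0.2609]  bar top [0.4513 0.0276 0.2008] [0.4752 0.0255 0.2016]
ring [0.388  0.0159 0.1868]
bar [0.4194 0.0297 0.1999]
bar [0.47   0.0252 0.2019]
```

Run:
```python
from h import *
np.set_printoptions(precision=4,suppress=True)
c=load("w16");hsv=c["pixels"].astype(int).sum(2)
v,u=np.mgrid[124:156,118:156];uv=np.c_[u.ravel(),v.ravel()];k=hsv[v.ravel(),u.ravel()]<200
P=deep(c,uv[k]);print("bow px",k.sum(),np.median(P,0),P[:,2].max())
s=sense();print(s["wrist_force"],s["time_s"])
c=cap("top","t18");zoom(c,130,160,390,250,3,"t18z.png")
a,b=load("top0"),c
f=lambda u,v:(130+u/3,160+v/3)
```

```text
bow px 5 [ 0.3941 -0.1459  0.0087] 0.010511920787052653
[-0.5546  0.4355  1.257 ] 23.1667
```

View pics/t18z.png

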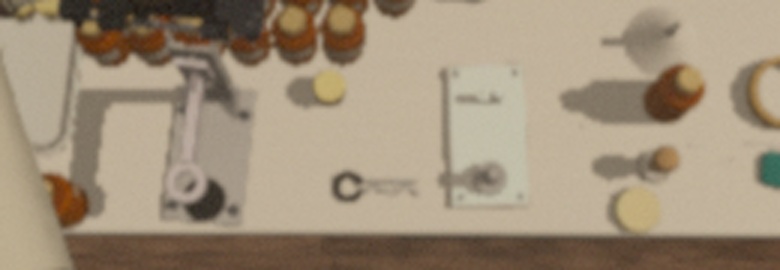

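```bash
python3 -c "
from station import finish_job
print(finish_job())"
```

```text
the job is handed in; nothing more can be done
None
```

The job is handed in: the clip lies on the bench and the funnel arm hangs in the top two slots of the upright. It took about 23 s of the 67 s allowed, and no verdict was reported.

- **Clip:** I gripped it by the bow, pulled it about 124 mm sideways out of the post and laid it on the bench. The last image shows it flat, with the bow's top about 9 mm above the bench (its centre about 4.5 mm). Only five usable pixels on the bow gave that height.
- **Arm:** I lifted it straight off the post and moved both hook tabs into the slots until the plate touched the face at about 5 N. Then I lowered it about 17 mm to a hard stop, pressing with up to about 20 N, unloaded and let go.
- **Final position:** The middle of the bar is within about 1 mm sideways of my estimate of the seat, about 2 mm below it in height, and parallel to the upright.
- **Not quite flat:** the arm does not hang fully flush. The ring end sags about 0.04 rad and the plate's top stands about 3 mm off the face. This is inside the 0.1 rad limit and looks like the lips' play in the slots.
- **Other things:** the funnel, bottles, tamper, salve jar and lid look unmoved in the final top view. I judged this by eye, and one bottle was partly hidden by the robot. The gripper was clear above the stand, touching nothing.

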